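# Open a double-door spice cupboard: active door, flush bolt, passive door

## Task

Open up the small spice cupboard that stands on the worktop so that it can be loaded: first swing its right-hand (active) door open to about square with the front, which uncovers the brass bolt on the edge of the left-hand (passive) door; then slide that bolt all the way up out of the threshold, and swing the left door open to about square as well. Do not force the left door while it is bolted, leave both doors open and the bolt up, and do not disturb the other things on the worktop and in the cupboard.

Things in the scene. Friction and masses are not known exactly. Their poses are not given: they have to be found in the camera images.
- cupboard: small oak cupboard with two cream doors, 320 mm wide, 250 mm high, fixed. Origin on the worktop under the middle of the carcass's front plane; x points into the cupboard (carcass 0 to 150 mm), y to its left as the robot sees it. Doors 18 mm thick hang in front (x 0 to -18 mm, z 22 to 250 mm), meet at y = 0; below them a threshold 16 mm high reaches out to x = -66 mm
- active_door (a joint): right-hand door, vertical hinge at its right edge: rad, 0 shut, grows as its free edge swings out towards the robot, then right; 1.57 square with the front, stop at 1.9. It may start up to 0.1 ajar. No latch; light friction (0.06 N m), stays where it is left
- passive_door (a joint): left-hand door, vertical hinge at its left edge: rad, 0 shut, grows as its free edge swings out towards the robot, then left; 1.57 square, stop at 1.9. Held shut by the bolt until that is up; then light friction (0.06 N m), stays where it is left
- flush_bolt (a joint): brass and steel sliding bolt on the front of the left door, 18 mm from its meeting edge: m, 0 fully down in its hole in the threshold, grows as it is lifted, stop at 0.026. The pin leaves the hole at about 0.013. It may start up to 0.003 up. Lifting takes about 3.5 N; it stays where it is left
- active_handle (a point): on the axis of the right door's upright round steel bar handle, 222 mm above the worktop. Bar 12 mm thick, z 128 to 238 mm, axis 35 mm in front of the door's face, 60 mm from the meeting edge; two 8 mm posts behind it at z 145 and 222 mm. Open above. Axes as the cupboard's when shut (x into the door), turning with the door
- passive_handle (a point): the same kind of handle on the left door, 222 mm above the worktop: bar 12 mm thick, z 128 to 238 mm, axis 35 mm in front of the face, 82 mm from the meeting edge, 64 mm to the left of the bolt. Axes as the cupboard's when shut (x into the door), turning with the door
- cover_strip (a point): top middle, at the front, of the oak cover along the right door's meeting edge: a hollow strip 46 mm wide, 42 mm proud of the door, as high as the door, capped at the top and open to the left. It hides and traps the bolt while that door is shut and swings away with it
- bolt_grip (a point): in the bolt's upright brass tab: a plate 12 mm thick along the door's width (the way to pinch it), 26 mm deep, 36 mm high. The point lies mid-thickness, 14 mm below the tab's top, 21 mm in front of the door's face, 208 mm above the worktop with the bolt down. Axes as the left door's (x into the door)
- active_hinge (a point): on the vertical hinge axis of the right door, at worktop height; the handle's axis lies 100 mm along the door from it
- passive_hinge (a point): on the vertical hinge axis of the left door, at worktop height; the handle's axis lies 78 mm along the door from it
- egg_timer: red and white kitchen timer, 62x62x60 mm; bystander, origin at the centre of its underside
- onion_1: brown onion, 82x83x94 mm; bystander, origin at the centre of its underside
- lemon_1: yellow lemon, 78x55x56 mm; bystander, origin at the centre of its underside
- garlic_1: garlic bulb, 60x57x58 mm; bystander, origin at the centre of its underside
- tin_1: short food tin with tomatoes on its label, 75 mm across, 58 mm high; bystander, origin at the centre of its underside
- mug_2: white mug, 83x113x93 mm; bystander, origin at the centre of its underside
- spice_jar_1: spice jar with red cap, 45 mm across, 106 mm high, inside the cupboard; bystander, origin at the centre of its underside
- spice_jar_2: spice jar with red cap and green label, 45 mm across, 106 mm high, inside the cupboard; bystander, origin at the centre of its underside
- jar_2: jar with red lid, 65 mm across, 100 mm high, inside the cupboard; bystander, origin at the centre of its underside

How it is judged:
By the outcome, as a careful person would: the job done as asked, in the order asked, and still so for the second after the job is handed in, with the robot touching nothing.
It also fails if it takes over 56 s, if anything falls off the work surface, if the arm or the gripper's body presses on something with over 40 N, if the wrist force passes 120 N, or if a joint passes its speed limit or range.

## Robot

A 6-joint arm with a two-finger parallel gripper is mounted at the origin on a cart in front of the work surface, level with it; the furniture and walls round the work are solid. World frame = base frame: x ahead of the robot, y to its left, z up, the work surface at z = 0. Lengths are in m, angles in degrees, forces in N, time in s.
With the tool pointing down it reaches from about 0.275 to 0.85 m from the base axis. Payload 19 kg.
Tool frame: the origin (TCP) lies between the finger pads; the fingertips stand 11 mm ahead of it and the grasp point (between the pads) lies 8 mm behind it; z points along the fingers, y is the line along which they close (so a half turn about z gives the same grasp; the last joint's range is limited). The gripper opens to 85 mm and grips with 20 to 120 N. Pads are 22 mm wide; open, the fingers measure 114 mm over their backs; the gripper's body (76 mm by 85 mm) begins 54 mm behind the grasp point. The pads swing forward as they close: fully open they stand 13 mm farther back than shut.
Start: joints at [68.87, 8.623, 82.357, -0, 89.026, -7.678], TCP at [0.134, 0.559, 0.242] pointing down, gripper open.
Joint ranges: [-160.23, 160.23], [-39.13, 120.54], [6.94, 153.29], [-79.49, 259.48], [9.18, 160.14], [-161.06, 161.06]. Speed limits (degrees/s): [108.29, 108.29, 127.2, 172.46, 172.46, 172.46].

## Interface

Orientations are given as [roll, pitch, yaw] about the fixed x, y, z axes, in that order (R = Rz(yaw) Ry(pitch) Rx(roll)).
In Python, from rig import get_obs, snapshot, finish_job gives the robot as it stands.
- The arm moves only by the tool jog_arm, never from a script. Its argument "plan" is text: rows parted by semicolons, each of 7 numbers parted by spaces: the shift along the tool's x, y, z in cm, then the turn, a rotation vector about the tool's x, y, z in rad, then the finger opening in cm, from 0 to 8.54. A call has 1 to 10 rows; each row shifts and turns the commanded pose from where the row before left it, along the tool's axes as they then stand; what a row does not reach is not made up. A row lasts 1/10 s, in which the tool goes at most 50 mm and 8.59 degrees, less where a joint would pass 70% of its speed; a pose out of reach is approached as far as the arm can. A call is refused whole if a number of a shift passes 5 or a number of a turn 0.15, either way. A call with a gripper value outside its range is refused whole. The fingers move at their own pace and stop on an object; the grip force is fixed at half the most. Time passes only in rows, so rows that do not move let the fingers close. It gives the time, the measured TCP pose, the force, the opening and the grip force at its end, in the units of the state.
- get_obs(): the state, without advancing time (a new reading comes with each control period).
- snapshot(name): name is "side" or "top"; returns a dict with "pixels" (420x560x3 uint8, red, green, blue), "intrinsics" (3x3 intrinsics, pixels), "R" (3x3) and "t" (3): a world point X has camera coordinates R X + t. Camera axes: x right, y down, z forward; pixel columns grow to the right and rows downward; lengths in m; the calibration is good to about 2 mm. A picture is of the moment at which its call begins. There is no depth.
- finish_job(): hands the job in; it is judged then, once.
The state is a dict: "t": time; "qpos": joint angles; "joint_vel": joint speeds; "tau": joint torques, N m; "ee_pos": TCP position; "eef_rot": TCP orientation; "force": force on the tool from outside, world axes, zero at the start; "moment": the same for the moment, N m; "width": opening from 0.0 (shut) to 1.0 (fully open); "grip_force": force on a finger pad.
Only numpy, scipy, OpenCV 4.12 (cv2) and the standard library are available. Lean on these libraries where they do the work, as an engineer would, in place of code of your own. Each camera call takes 0.05 s, during which the arm holds its last target. There are 200 camera calls.

## Working session

There is one attempt and no reset: what is moved stays moved. The work goes in short steps, Python scripts to look and compute and a tool call to move; the robot and the scene stay as the last step left them, time stands still between calls to the robot, and variables do not carry over. Pictures are saved under pics/ and viewed, at most 10 in all, crops included, and the job is handed in when it is done.

Besides the shell and the picture viewer there is one more tool, called as name(argument=value, ...) on one line, values as JSON. jog_arm: Moves the arm, as the interface text tells. Its arguments: {"type":"object","properties":{"plan":{"type":"string"}},"required":["plan"]}

```bash
mkdir -p pics
python3 - <<'E'
from rig import *
import cv2,pickle
o=get_obs();print(o)
for n in("side","top"):
    s=snapshot(n);pickle.dump(s,open(n+"0.pkl","wb"));cv2.imwrite(f"pics/{n}0.png",cv2.resize(s["pixels"][...,::-1],(784,588),interpolation=cv2.INTER_CUBIC))
    print(n,s["intrinsics"],s["R"],s["t"])
E
```

```text
{'t': 0.0, 'qpos': array([ 6.88676828e+01,  8.65062748e+00,  8.23928826e+01, -2.68094389e-04,
        8.90286700e+01, -7.67783891e+00]), 'joint_vel': array([ 0.00014827, -0.0764096 ,  0.03345882, -0.06921585,  0.03791466,
        0.0605395 ]), 'tau': array([ 2.45905416e-03, -7.13083434e+01, -5.70843565e+01, -1.04300159e-04,
        9.28712165e-03, -1.59501928e-04]), 'ee_pos': array([0.13371964, 0.55898123, 0.24167975]), 'eef_rot': array([-1.79928431e+02, -9.37782319e-03,  1.66545521e+02]), 'force': array([-0.43883795,  0.21295936,  0.04288864]), 'moment': array([-0.0251438 , -0.0451487 ,  0.01104449]), 'grip_force': 0.0, 'width': 1.0034844179532252}
side [[453.15938433   0.         283.35868494]
 [  0.         453.15938433 213.67205749]
 [  0.           0.           1.        ]] [[-0.99535528 -0.0952901   0.01369911]
 [-0.08600013  0.81617564 -0.57136793]
 [ 0.04326483 -0.56989221 -0.82057969]] [0.50204304 0.05171141 1.50882667]
top [[445.9797789    0.         281.99312687]
 [  0.         445.9797789  210.0881726 ]
 [  0.           0.           1.        ]] [[-0.32362501 -0.94615897 -0.00707477]
 [-0.74234309  0.25853364 -0.61813194]
 [ 0.58668015 -0.19479105 -0.78604253]] [0.25768072 0.46016922 1.43094228]
```

View pics/side0.png

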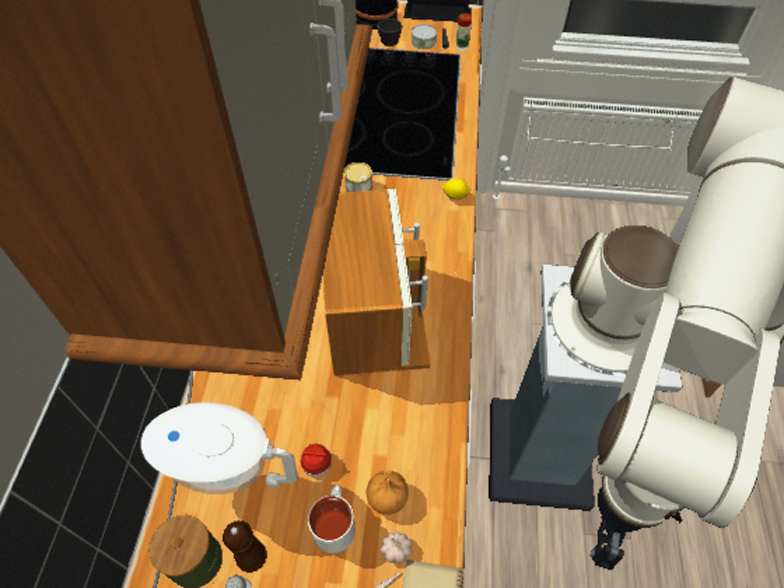

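View pics/top0.png

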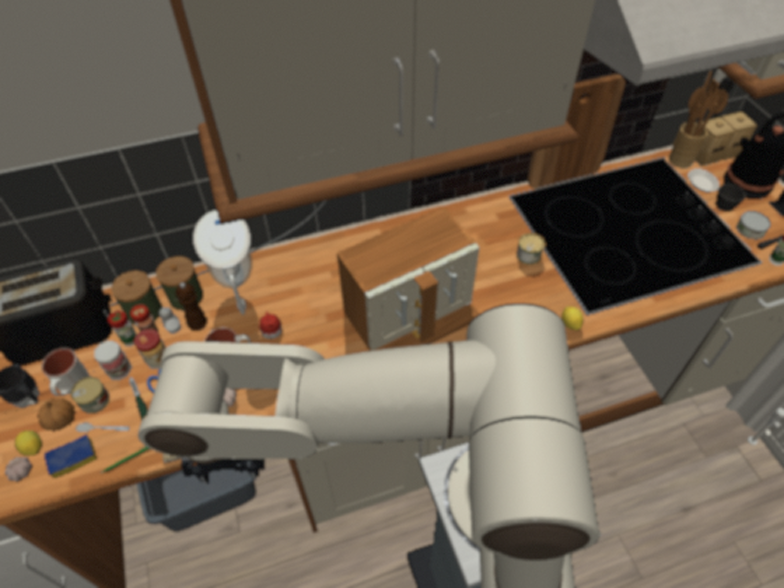

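Side: the cupboard is around (325–430, 185–375), with its doors facing the robot. Top: its front spans about (345–478, 245–350), with the cover strip at (427, 305). I'll enlarge both next.

Run:
```python
import cv2,pickle
for n,(x,y,w,h,k) in {"top":(235,148,115,105,5.5),"side":(225,125,100,145,4)}.items():
    s=pickle.load(open(n+"0.pkl","rb"));c=s["pixels"][y:y+h,x:x+w,::-1]
    cv2.imwrite(f"pics/{n}0c.png",cv2.resize(c,None,fx=k,fy=k,interpolation=cv2.INTER_CUBIC))
```

```text
(no output)
```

View pics/top0c.png

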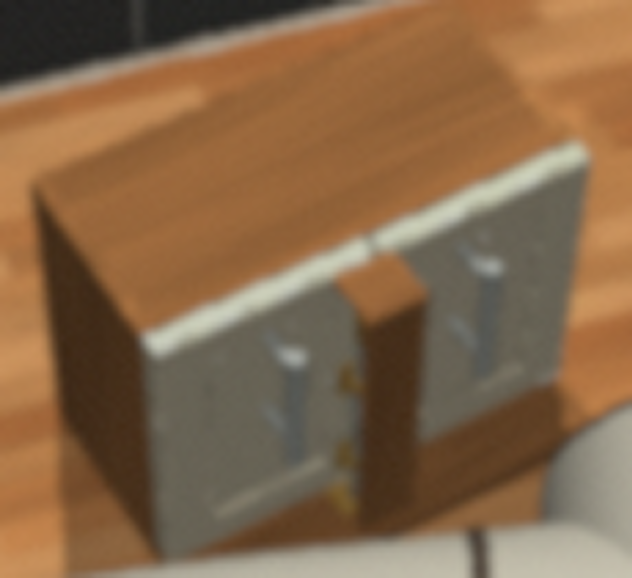

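View pics/side0c.png

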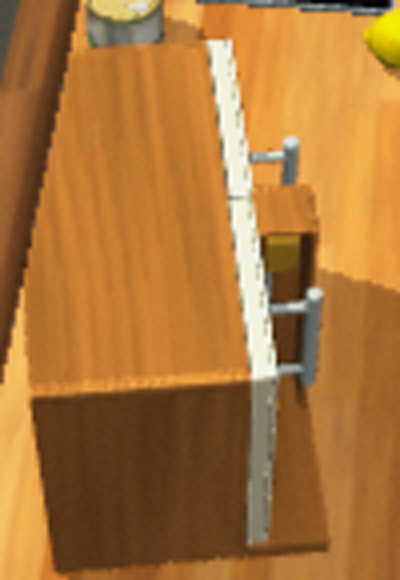

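```bash
cat > h.py <<'E'
import numpy as np,pickle
def proj(s,X):
    c=s["R"]@np.asarray(X)+s["t"];p=s["intrinsics"]@c;return p[:2]/p[2]
def cup(p,X):  # cupboard ->world
    c,s=np.cos(p[2]),np.sin(p[2]);return np.array([p[0]+c*X[0]-s*X[1],p[1]+s*X[0]+c*X[1],X[2]])
def act(a,X,hx=-.018,hy=-.16): # point on the right door, angle a (free edge to -x): rotate about hinge
    d=np.array([X[0]-hx,X[1]-hy]);c,s=np.cos(a),np.sin(a)
    return np.array([hx+c*d[0]-s*d[1],hy+s*d[0]+c*d[1],X[2]])
def pas(a,X): return act(-a,X,hy=.16)
E
python3 - <<'E'
from h import *
from scipy.optimize import least_squares
S={n:pickle.load(open(n+"0.pkl","rb")) for n in("side","top")}
off={"side":(225,125,4),"top":(235,148,5.5)}
M=[("side",-18,160,250,276,377,0),("side",0,160,250,250,380,0),("side",-18,160,22,268,543,0),("side",0,-160,250,208,41,0),("side",-18,-160,250,231,41,0),("side",150,160,250,31,392,0),("side",-53,82,238,316,291,0),("side",-53,-60,238,291,143,1),("side",-18,0,250,252,197,0),
("top",-18,160,250,150,356,0),("top",0,160,250,140,338,0),("top",-18,-160,250,588,158,0),("top",0,-160,250,575,140,0),("top",-53,82,238,294,357,0),("top",-53,-60,238,489,266,1),("top",-18,160,22,165,560,0),("top",-18,-160,22,556,378,0),("top",150,160,250,36,187,0)]
def res(p):
    r=[]
    for n,x,y,z,u,v,k in M:
        X=np.array([x,y,z])/1000
        if k: X=act(p[3],X)
        o=off[n];r+=list(proj(S[n],cup(p,X))-((u+.5)/o[2]-.5+o[0],(v+.5)/o[2]-.5+o[1]))
    return np.array(r)
f=least_squares(res,[.6,0,0,.03],loss="soft_l1");p=f.x
print(p,np.degrees(p[2]));print(res(p).reshape(-1,2).round(1))
np.save("p.npy",p)
for nm,X in dict(ah=act(p[3],[-.053,-.06,.222]),ph=[-.053,.082,.222],bolt=[-.039,.018,.208],ahinge=[-.018,-.16,0],phinge=[-.018,.16,0]).items(): print(nm,cup(p,X).round(4))
# bystander rough
for n,u,v in [("side",457,189),("side",358,180),("side",387,495)]:
    s=S[n];d=s["R"].T@np.linalg.inv(s["intrinsics"])@[u/1.4,v/1.4,1];C=-s["R"].T@s["t"];print((C-d*(C[2]-.03)/d[2]).round(3))
E
```

```text
[ 0.51084258  0.02623092  0.19472608 -0.00552098] 11.156982489607781
[[ 0.2  0.7]
 [ 0.1  0.4]
 [-0.2  0.3]
 [-0.2 -0.2]
 [-0.1 -0.6]
 [-1.   1.6]
 [-0.7  0.8]
 [-0.5  0.1]
 [ 0.   0.1]
 [ 0.8  0.5]
 [ 0.   0.1]
 [ 1.2  0.2]
 [ 0.6  0.2]
 [ 0.4  0.3]
 [ 0.5  0.3]
 [ 0.6  1.2]
 [ 1.2 -0.4]
 [-1.4 -1.5]]
ah [ 0.471  -0.0426  0.222 ]
ph [0.443  0.0964 0.222 ]
bolt [0.4691 0.0363 0.208 ]
ahinge [ 0.5241 -0.1342  0.    ]
phinge [0.4622 0.1797 0.    ]
[ 0.377 -0.366  0.03 ]
[ 0.646 -0.371  0.03 ]
[0.478 0.475 0.03 ]
```

```bash
cat >> h.py <<'E'
from scipy.spatial.transform import Rotation as Ro
p=np.load("p.npy"); yaw0=np.degrees(p[2])
def rows(poses,w):
    """poses: list of (xyz TCP, yaw deg), from the present one; prints tool-frame rows, 10 per line"""
    from rig import get_obs
    o=get_obs();P,R=o["ee_pos"],Ro.from_euler("xyz",o["eef_rot"],degrees=True);out=[]
    print("t",round(o["t"],2),"at",P.round(4),o["eef_rot"].round(1),"F",o["force"].round(1),"w",round(o["width"],3))
    for X,y in poses:
        Q=Ro.from_euler("xyz",[180,0,y],degrees=True)
        d=R.inv().apply(np.asarray(X)-P)*100;r=(R.inv()*Q).as_rotvec()
        out.append(" ".join(f"{v:g}" for v in [*(d.round(2)+0),*(r.round(3)+0),w]));P,R=np.asarray(X),Q
    for i in range(0,len(out),10): print("; ".join(out[i:i+10]))
def line(X,y,n,y_start=None):
    from rig import get_obs
    o=get_obs();P=o["ee_pos"];ys=o["eef_rot"][2] if y_start is None else y_start
    s=[3*t*t-2*t**3 if n>30 else t for t in np.arange(1,n+1)/n]
    return [(P+(np.asarray(X)-P)*t,ys+(y-ys)*t) for t in s]
E
python3 - <<'E'
from h import *
X=cup(p,[-.053,-.06,.31]);print(X,yaw0)
rows(line(X,yaw0,20),3.5)
E
```

```text
[ 0.47045411 -0.04289051  0.31      ] 11.156982489607781
t 0.1 at [0.1337 0.559  0.2417] [-179.9   -0.   166.5] F [-0.   0.1  0. ] w 1.004
-2.34 -2.54 -0.34 -0.001 0 0.136 3.5; -2.66 -2.2 -0.34 0 0 0.136 3.5; -2.93 -1.82 -0.34 0 0 0.136 3.5; -3.15 -1.4 -0.34 0 0 0.136 3.5; -3.31 -0.96 -0.34 0 0 0.136 3.5; -3.41 -0.51 -0.34 0 0 0.136 3.5; -3.45 -0.04 -0.34 0 0 0.136 3.5; -3.42 0.42 -0.34 0 0 0.136 3.5; -3.33 0.88 -0.34 0 0 0.136 3.5; -3.18 1.33 -0.34 0 0 0.136 3.5
-2.98 1.74 -0.34 0 0 0.136 3.5; -2.71 2.13 -0.34 0 0 0.136 3.5; -2.4 2.48 -0.34 0 0 0.136 3.5; -2.04 2.78 -0.34 0 0 0.136 3.5; -1.65 3.03 -0.34 0 0 0.136 3.5; -1.22 3.22 -0.34 0 0 0.136 3.5; -0.78 3.36 -0.34 0 0 0.136 3.5; -0.32 3.43 -0.34 0 0 0.136 3.5; 0.15 3.45 -0.34 0 0 0.136 3.5; 0.62 3.39 -0.34 0 0 0.136 3.5
```

jog_arm(plan="-2.34 -2.54 -0.34 0 0 0.136 3.5; -2.66 -2.2 -0.34 0 0 0.136 3.5; -2.93 -1.82 -0.34 0 0 0.136 3.5; -3.15 -1.4 -0.34 0 0 0.136 3.5; -3.31 -0.96 -0.34 0 0 0.136 3.5; -3.41 -0.51 -0.34 0 0 0.136 3.5; -3.45 -0.04 -0.34 0 0 0.136 3.5; -3.42 0.42 -0.34 0 0 0.136 3.5; -3.33 0.88 -0.34 0 0 0.136 3.5; -3.18 1.33 -0.34 0 0 0.136 3.5")

```text
t: 1.1
ee_pos: [0.3019, 0.2566, 0.2763]
eef_rot: [-180.0, 0.0, 88.3]
force: [0.4, 0.1, -0.1]
width: 0.412
grip_force: 0.0
```

jog_arm(plan="-2.98 1.74 -0.34 0 0 0.136 3.5; -2.71 2.13 -0.34 0 0 0.136 3.5; -2.4 2.48 -0.34 0 0 0.136 3.5; -2.04 2.78 -0.34 0 0 0.136 3.5; -1.65 3.03 -0.34 0 0 0.136 3.5; -1.22 3.22 -0.34 0 0 0.136 3.5; -0.78 3.36 -0.34 0 0 0.136 3.5; -0.32 3.43 -0.34 0 0 0.136 3.5; 0.15 3.45 -0.34 0 0 0.136 3.5; 0.62 3.39 -0.34 0 0 0.136 3.5")

```text
t: 2.1
ee_pos: [0.4686, -0.0454, 0.3102]
eef_rot: [-180.0, 0.0, 10.4]
force: [-0.2, 1.7, 0.5]
width: 0.41
grip_force: 0.0
```

Run:
```python
from h import *
from rig import snapshot
import cv2
X=cup(p,[-.053,-.06,.214])
rows(line(X,yaw0,5),3.5)
a=snapshot("side")["pixels"][110:260,215:345,::-1];b=snapshot("top")["pixels"][110:260,225:365,::-1]
cv2.imwrite("pics/over.png",cv2.resize(cv2.hconcat([a,b]),None,fx=2.9,fy=2.9,interpolation=cv2.INTER_CUBIC))
```

```text
t 2.1 at [ 0.4686 -0.0454  0.3102] [-180.     0.    10.4] F [-0.2  1.7  0.5] w 0.41
0.05 -0.04 1.92 0 0 -0.003 3.5; 0.05 -0.04 1.92 0 0 -0.003 3.5; 0.05 -0.04 1.92 0 0 -0.003 3.5; 0.05 -0.04 1.92 0 0 -0.003 3.5; 0.05 -0.04 1.92 0 0 -0.003 3.5
```

View pics/over.png

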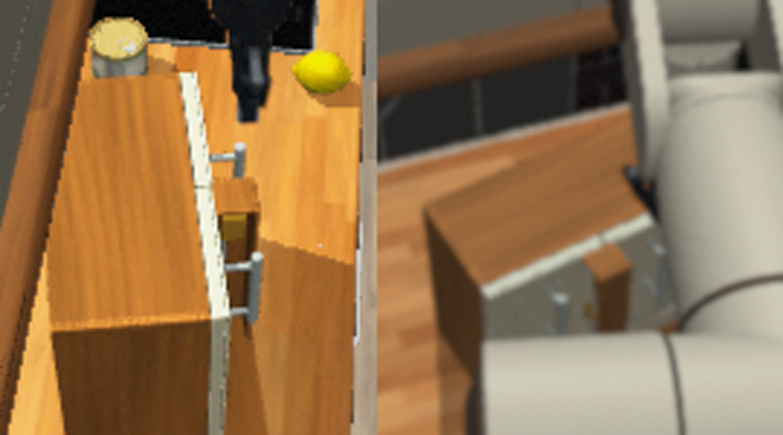

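Side (left half): the gripper tips at (250, 115) are above and in line with the active handle's top at (240, 150). In the top view the arm hides that spot. I'll descend and close.

jog_arm(plan="0.05 -0.04 1.92 0 0 -0.003 3.5; 0.05 -0.04 1.92 0 0 -0.003 3.5; 0.05 -0.04 1.92 0 0 -0.003 3.5; 0.05 -0.04 1.92 0 0 -0.003 3.5; 0.05 -0.04 1.92 0 0 -0.003 3.5; 0 0 0 0 0 0 0; 0 0 0 0 0 0 0; 0 0 0 0 0 0 0; 0 0 0 0 0 0 0")

```text
t: 3.1
ee_pos: [0.4701, -0.044, 0.2136]
eef_rot: [179.7, 0.1, 11.5]
force: [7.8, -30.4, -25.9]
width: 0.121
grip_force: 58.4
```

Run:
```python
from h import *
from rig import get_obs
o=get_obs();P=o["ee_pos"];y=o["eef_rot"][2]
print(o["grip_force"],o["force"])
for hx in(-.018,-.009,0):
    H=cup(p,[hx,-.16,0]);H[2]=0;d=P-H
    print(hx,H)
    ps=[]
    for t in np.arange(1,11)*4.5:
        R=Ro.from_euler("z",t,degrees=True);ps.append((H+R.apply(d),y+t))
    rows(ps,0)
```

```text
58.37502479553223 [  7.8233485  -30.36189871 -25.88895401]
-0.018 [ 0.52414241 -0.13422815  0.        ]
t 3.1 at [ 0.4701 -0.044   0.2136] [1.797e+02 1.000e-01 1.150e+01] F [  7.8 -30.4 -25.9] w 0.121
-0.77 0.31 0 0.004 0.003 -0.079 0; -0.77 0.31 0 0 0 -0.079 0; -0.77 0.31 0 0 0 -0.079 0; -0.77 0.31 0 0 0 -0.079 0; -0.77 0.31 0 0 0 -0.079 0; -0.77 0.31 0 0 0 -0.079 0; -0.77 0.31 0 0 0 -0.079 0; -0.77 0.31 0 0 0 -0.079 0; -0.77 0.31 0 0 0 -0.079 0; -0.77 0.31 0 0 0 -0.079 0
-0.009 [ 0.53297232 -0.13248667  0.        ]
t 3.1 at [ 0.4701 -0.044   0.2136] [1.797e+02 1.000e-01 1.150e+01] F [  7.8 -30.4 -25.9] w 0.121
-0.77 0.38 0 0.004 0.003 -0.079 0; -0.77 0.38 0 0 0 -0.079 0; -0.77 0.38 0 0 0 -0.079 0; -0.77 0.38 0 0 0 -0.079 0; -0.77 0.38 0 0 0 -0.079 0; -0.77 0.38 0 0 0 -0.079 0; -0.77 0.38 0 0 0 -0.079 0; -0.77 0.38 0 0 0 -0.079 0; -0.77 0.38 0 0 0 -0.079 0; -0.77 0.38 0 0 0 -0.079 0
0 [ 0.54180222 -0.13074519  0.        ]
t 3.1 at [ 0.4701 -0.044   0.2136] [1.797e+02 1.000e-01 1.150e+01] F [  7.8 -30.4 -25.9] w 0.121
-0.76 0.45 0 0.004 0.003 -0.079 0; -0.76 0.45 0 0 0 -0.079 0; -0.76 0.45 0 0 0 -0.079 0; -0.76 0.45 0 0 0 -0.079 0; -0.76 0.45 0 0 0 -0.079 0; -0.76 0.45 0 0 0 -0.079 0; -0.76 0.45 0 0 0 -0.079 0; -0.76 0.45 0 0 0 -0.079 0; -0.76 0.45 0 0 0 -0.079 0; -0.76 0.45 0 0 0 -0.079 0
```

jog_arm(plan="0 0.12 0.1 0 0 0 0; -0.77 0.35 0 0 0 -0.079 0; -0.77 0.35 0 0 0 -0.079 0; -0.77 0.35 0 0 0 -0.079 0; -0.77 0.35 0 0 0 -0.079 0")

```text
t: 3.6
ee_pos: [0.4479, -0.068, 0.2136]
eef_rot: [179.6, -0.1, 29.8]
force: [42.4, -23.8, -35.0]
width: 0.125
grip_force: 58.3
```

jog_arm(plan="0 0.15 0 0 0 0 0; 0 0 0 0 0 0 0")

```text
t: 3.8
ee_pos: [0.4479, -0.0683, 0.2135]
eef_rot: [179.8, -0.1, 29.6]
force: [24.1, -15.5, -22.2]
width: 0.12
grip_force: 59.6
```

jog_arm(plan="0.1 0.2 0.15 0 0 0 0; -0.77 0.4 0 0 0 -0.079 0; -0.77 0.41 0 0 0 -0.079 0; -0.77 0.41 0 0 0 -0.079 0; -0.77 0.41 0 0 0 -0.079 0; 0 0 0 0 0 0 0")

```text
t: 4.4
ee_pos: [0.4332, -0.1, 0.2134]
eef_rot: [179.9, -0.0, 47.9]
force: [-2.4, 1.3, 5.9]
width: 0.122
grip_force: 62.7
```

jog_arm(plan="-0.77 0.4 0 0 0 -0.079 0; -0.77 0.4 0 0 0 -0.079 0; -0.77 0.4 0 0 0 -0.079 0; -0.77 0.4 0 0 0 -0.079 0; -0.77 0.4 0 0 0 -0.079 0; -0.77 0.4 0 0 0 -0.079 0; 0 0 0 0 0 0 0")

```text
t: 5.1
ee_pos: [0.4304, -0.1518, 0.2134]
eef_rot: [179.9, 0.1, 75.1]
force: [-2.4, -0.9, 7.0]
width: 0.118
grip_force: 62.8
```

jog_arm(plan="-0.77 0.4 0 0 0 -0.079 0; -0.77 0.4 0 0 0 -0.079 0; -0.77 0.4 0 0 0 -0.079 0; -0.77 0.4 0 0 0 -0.079 0; -0.77 0.4 0 0 0 -0.079 0; -0.77 0.4 0 0 0 -0.079 0; 0 0 0 0 0 0 0; 0 0 0 0 0 0 3.5; 0 0 0 0 0 0 3.5; 0 0 0 0 0 0 3.5")

```text
t: 6.1
ee_pos: [0.4511, -0.198, 0.2122]
eef_rot: [180.0, 0.0, 102.1]
force: [-0.1, 0.5, 0.7]
width: 0.411
grip_force: 0.0
```

jog_arm(plan="0 0 -2.5 0 0 0 3.5; 0 0 -2.5 0 0 0 3.5; 0 0 -2.5 0 0 0 3.5; 0 0 -1.5 0 0 0 3.5; 0 0 0 0 0 0 3.5")

```text
t: 6.6
ee_pos: [0.4514, -0.1983, 0.3036]
eef_rot: [179.9, 0.1, 102.1]
force: [-0.4, 0.2, -0.9]
width: 0.413
grip_force: 0.0
```

Run:
```python
from h import *
from rig import snapshot
import cv2
X=cup(p,[-.039,.018,.31])
rows(line(X,yaw0+180,11),3.5)
a=snapshot("side")["pixels"][110:260,215:345,::-1];b=snapshot("top")["pixels"][110:260,225:365,::-1]
cv2.imwrite("pics/a2.png",cv2.resize(cv2.hconcat([a,b]),None,fx=2.9,fy=2.9,interpolation=cv2.INTER_CUBIC))
```

```text
t 6.6 at [ 0.4514 -0.1983  0.3036] [1.799e+02 1.000e-01 1.021e+02] F [-0.4  0.2 -0.9] w 0.413
2.05 0.6 -0.06 0.002 0.002 -0.141 3.5; 1.95 0.89 -0.06 0 0 -0.141 3.5; 1.8 1.15 -0.06 0 0 -0.141 3.5; 1.62 1.39 -0.06 0 0 -0.141 3.5; 1.41 1.61 -0.06 0 0 -0.141 3.5; 1.17 1.79 -0.06 0 0 -0.141 3.5; 0.9 1.94 -0.06 0 0 -0.141 3.5; 0.62 2.05 -0.06 0 0 -0.141 3.5; 0.33 2.11 -0.06 0 0 -0.141 3.5; 0.03 2.14 -0.06 0 0 -0.141 3.5
-0.27 2.12 -0.06 0 0 -0.141 3.5
```

View pics/a2.png

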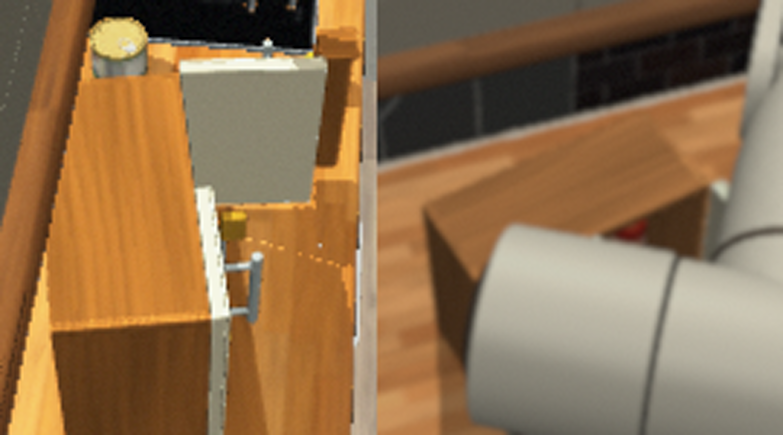

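The right door now stands about square (side view, left half, (180–325, 60–205)). The brass tab is uncovered at about (235, 225). Next I'll move above the bolt.

jog_arm(plan="2.05 0.6 -0.06 0 0 -0.141 3.5; 1.95 0.89 -0.06 0 0 -0.141 3.5; 1.8 1.15 -0.06 0 0 -0.141 3.5; 1.62 1.39 -0.06 0 0 -0.141 3.5; 1.41 1.61 -0.06 0 0 -0.141 3.5; 1.17 1.79 -0.06 0 0 -0.141 3.5; 0.9 1.94 -0.06 0 0 -0.141 3.5; 0.62 2.05 -0.06 0 0 -0.141 3.5; 0.33 2.11 -0.06 0 0 -0.141 3.5; 0.03 2.14 -0.06 0 0 -0.141 3.5")

```text
t: 7.7
ee_pos: [0.467, 0.016, 0.3064]
eef_rot: [180.0, -0.1, -176.8]
force: [1.4, 0.1, 0.2]
width: 0.41
grip_force: 0.0
```

Run:
```python
from h import *
S=pickle.load(open("side0.pkl","rb"))
for X in ([-.026,.012,.222],[-.052,.012,.222],[-.052,.024,.222],[-.026,.024,.222],[-.052,.024,.186]):
    q=proj(S,cup(p,X));print((q-(215,110)+.5)*2.9)
X=cup(p,[-.040,.0172,.31]);Y=cup(p,[-.040,.0172,.2])
L=line(X,yaw0+180,2,y_start=-180+12.5+360-360 if 0 else None)
from rig import get_obs
print(get_obs()["eef_rot"])
P=get_obs()["ee_pos"]; ps=[(X,yaw0+180),(X,yaw0+180)]+[(X+(Y-X)*k/6,yaw0+180) for k in range(1,7)]
rows(ps,3)
```

```text
[220.63119736 213.32589861]
[246.15478389 211.55469166]
[247.57455599 220.82677248]
[221.92138114 222.61947246]
[246.05034741 242.57588602]
[ 1.79983258e+02 -1.14393332e-01 -1.76790062e+02]
t 7.7 at [0.467  0.016  0.3064] [ 1.800e+02 -1.000e-01 -1.768e+02] F [1.4 0.1 0.2] w 0.41
-0.24 1.93 -0.36 0 -0.002 -0.139 3; 0 0 0 0 0 0 3; 0 0 1.83 0 0 0 3; 0 0 1.83 0 0 0 3; 0 0 1.83 0 0 0 3; 0 0 1.83 0 0 0 3; 0 0 1.83 0 0 0 3; 0 0 1.83 0 0 0 3
```

jog_arm(plan="-0.24 1.93 -0.36 0 0 -0.139 3; 0 0 0 0 0 0 3; 0 0 1.83 0 0 0 3; 0 0 1.83 0 0 0 3; 0 0 1.83 0 0 0 3; 0 0 1.83 0 0 0 3; 0 0 1.83 0 0 0 3; 0 0 1.83 0 0 0 3; 0 0 0 0 0 0 3")

```text
t: 8.6
ee_pos: [0.4674, 0.0341, 0.1986]
eef_rot: [179.9, -0.3, -169.3]
force: [-0.5, -0.1, 0.2]
width: 0.35
grip_force: 0.0
```

jog_arm(plan="0 0 0 0 0 0 0; 0 0 0 0 0 0 0; 0 0 0 0 0 0 0; 0 0 0 0 0 0 0; 0 0 0 0 0 0 0")

```text
t: 9.1
ee_pos: [0.4687, 0.0346, 0.2021]
eef_rot: [180.0, 0.0, -169.2]
force: [-3.9, 4.7, -1.2]
width: 0.128
grip_force: 59.8
```

jog_arm(plan="0 0 -0.5 0 0 0 0; 0 0 -0.5 0 0 0 0; 0 0 -0.5 0 0 0 0; 0 0 -0.5 0 0 0 0; 0 0 0 0 0 0 0")

```text
t: 9.6
ee_pos: [0.4687, 0.0346, 0.2229]
eef_rot: [180.0, 0.0, -169.2]
force: [-5.1, 4.7, 2.0]
width: 0.13
grip_force: 60.0
```

jog_arm(plan="0 0 -0.3 0 0 0 0; 0 0 -0.2 0 0 0 0; 0 0 0 0 0 0 0")

```text
t: 9.9
ee_pos: [0.4683, 0.0346, 0.2263]
eef_rot: [180.0, -0.1, -169.2]
force: [-2.9, 5.4, -14.3]
width: 0.133
grip_force: 60.9
```

jog_arm(plan="0 0 -0.15 0 0 0 0; 0 0 0 0 0 0 0; 0 0 0.05 0 0 0 0")

```text
t: 10.2
ee_pos: [0.4681, 0.0347, 0.2263]
eef_rot: [179.9, -0.2, -169.2]
force: [-0.9, 5.0, -19.7]
width: 0.129
grip_force: 61.4
```

jog_arm(plan="0 0 0 0 0 0 3; 0 0 0 0 0 0 3; 0 0 0 0 0 0 3; 0 0 -2 0 0 0 3; 0 0 -2.5 0 0 0 3; 0 0 -2.5 0 0 0 3; 0 0 -1.3 0 0 0 3; 0 0 0 0 0 0 3")

```text
t: 11.0
ee_pos: [0.4693, 0.0343, 0.3122]
eef_rot: [-179.9, 0.2, -169.2]
force: [-0.6, 0.8, -1.0]
width: 0.355
grip_force: 0.0
```

Run:
```python
from h import *
from rig import snapshot
import cv2
X=cup(p,[-.054,.081,.31]);Y=cup(p,[-.054,.081,.214]);y=yaw0+180
P=line(X,y,3,y_start=y)+[(X+(Y-X)*k/5,y) for k in range(1,6)]
rows(P,3.5)
a=snapshot("side")["pixels"][110:260,215:345,::-1];b=snapshot("top")["pixels"][110:260,225:365,::-1]
cv2.imwrite("pics/a3.png",cv2.resize(cv2.hconcat([a,b]),None,fx=2.9,fy=2.9,interpolation=cv2.INTER_CUBIC))
```

```text
t 11.0 at [0.4693 0.0343 0.3122] [-179.9    0.2 -169.2] F [-0.6  0.8 -1. ] w 0.355
0.5 2.16 0.07 -0.001 0.003 -0.006 3.5; 0.49 2.17 0.07 0 0 0 3.5; 0.49 2.17 0.07 0 0 0 3.5; 0 0 1.92 0 0 0 3.5; 0 0 1.92 0 0 0 3.5; 0 0 1.92 0 0 0 3.5; 0 0 1.92 0 0 0 3.5; 0 0 1.92 0 0 0 3.5
```

View pics/a3.png

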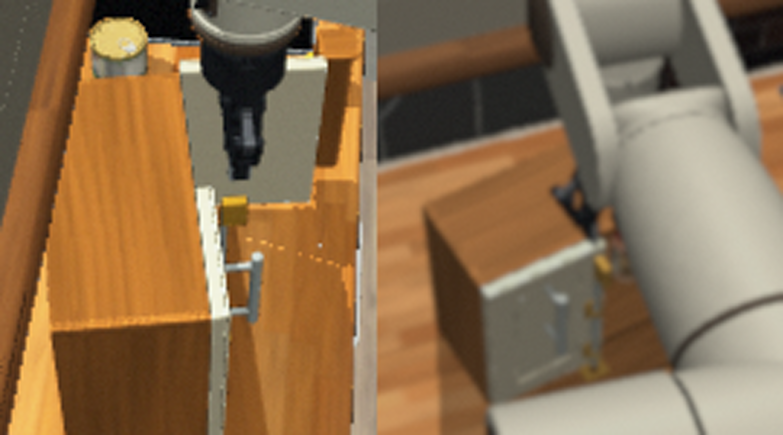

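The tab top has gone up to about (234, 197) in the left half, from about 210 before, so the bolt is up. Next is the left handle.

jog_arm(plan="0.5 2.16 0.07 0 0 -0.006 3.5; 0.49 2.17 0.07 0 0 0 3.5; 0.49 2.17 0.07 0 0 0 3.5; 0 0 1.92 0 0 0 3.5; 0 0 1.92 0 0 0 3.5; 0 0 1.92 0 0 0 3.5; 0 0 1.92 0 0 0 3.5; 0 0 1.92 0 0 0 3.5; 0 0 0 0 0 0 3.5")

```text
t: 12.0
ee_pos: [0.4403, 0.0953, 0.2092]
eef_rot: [180.0, -0.3, -168.8]
force: [-0.0, 0.8, 0.5]
width: 0.414
grip_force: 0.0
```

jog_arm(plan="0 0 0 0 0 0 0; 0 0 0 0 0 0 0; 0 0 0 0 0 0 0; 0 0 0 0 0 0 0; 0 0 0 0 0 0 0")

```text
t: 12.5
ee_pos: [0.4419, 0.095, 0.2131]
eef_rot: [-179.9, 0.0, -168.8]
force: [-1.8, -5.8, -0.3]
width: 0.12
grip_force: 58.5
```

Run:
```python
from h import *
from rig import get_obs
o=get_obs();P=o["ee_pos"];y=o["eef_rot"][2]
for hx in(-.009,-.003):
    H=cup(p,[hx,.159,0]);d=P-H;ps=[]
    for t in np.arange(1,4)*4.5:
        ps.append((H+Ro.from_euler("z",-t,degrees=True).apply(d),y-t))
    rows(ps,0)
```

```text
t 12.5 at [0.4419 0.095  0.2131] [-179.9    0.  -168.8] F [-1.8 -5.8 -0.3] w 0.12
0.6 0.38 0 -0.001 0 0.079 0; 0.6 0.38 0 0 0 0.079 0; 0.6 0.38 0 0 0 0.079 0
t 12.5 at [0.4419 0.095  0.2131] [-179.9    0.  -168.8] F [-1.8 -5.8 -0.3] w 0.12
0.6 0.43 0 -0.001 0 0.079 0; 0.6 0.43 0 0 0 0.079 0; 0.6 0.43 0 0 0 0.079 0
```

jog_arm(plan="0.6 0.4 0 0 0 0.079 0; 0.6 0.4 0 0 0 0.079 0; 0.6 0.4 0 0 0 0.079 0; 0.6 0.4 0 0 0 0.079 0; 0 0 0 0 0 0 0")

```text
t: 13.0
ee_pos: [0.4169, 0.1106, 0.2132]
eef_rot: [179.9, 0.1, 172.9]
force: [6.3, 7.2, -6.3]
width: 0.121
grip_force: 58.7
```

jog_arm(plan="0.6 0.47 0 0 0 0.079 0; 0.6 0.42 0 0 0 0.079 0; 0.6 0.42 0 0 0 0.079 0; 0.6 0.42 0 0 0 0.079 0; 0.6 0.42 0 0 0 0.079 0; 0.6 0.42 0 0 0 0.079 0; 0.6 0.42 0 0 0 0.079 0; 0 0 0 0 0 0 0")

```text
t: 13.8
ee_pos: [0.3892, 0.1528, 0.2132]
eef_rot: [179.8, 0.1, 141.3]
force: [13.9, 6.2, -8.6]
width: 0.123
grip_force: 58.9
```

jog_arm(plan="0.55 0.52 0.05 0 0 0.079 0; 0.6 0.43 0 0 0 0.079 0; 0.6 0.43 0 0 0 0.079 0; 0.6 0.43 0 0 0 0.079 0; 0.6 0.43 0 0 0 0.079 0; 0.6 0.43 0 0 0 0.079 0; 0.6 0.43 0 0 0 0.079 0; 0.6 0.43 0 0 0 0.079 0; 0.6 0.43 0 0 0 0.079 0; 0 0 0 0 0 0 0")

```text
t: 14.8
ee_pos: [0.392, 0.2181, 0.2131]
eef_rot: [179.9, -0.1, 100.5]
force: [-2.7, 2.3, 5.9]
width: 0.121
grip_force: 60.7
```

jog_arm(plan="0 0 0 0 0 0 3.5; 0 0 0 0 0 0 3.5; 0 0 0 0 0 0 3.5; 0 0 -2 0 0 0 3.5; 0 0 -2.5 0 0 0 3.5; 0 0 -2.5 0 0 0 3.5; 0 0 -2.5 0 0 0 3.5; 0 0 0 0 0 0 3.5")

```text
t: 15.6
ee_pos: [0.3924, 0.2172, 0.3101]
eef_rot: [179.7, -0.0, 100.7]
force: [-0.1, -0.5, -0.3]
width: 0.409
grip_force: 0.0
```

Run:
```python
from h import *
from rig import snapshot
import cv2
a=snapshot("side")["pixels"][110:260,215:345,::-1];b=snapshot("top")["pixels"][110:260,225:365,::-1]
cv2.imwrite("pics/a4.png",cv2.resize(cv2.hconcat([a,b]),None,fx=2.9,fy=2.9,interpolation=cv2.INTER_CUBIC))
```

```text
(no output)
```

View pics/a4.png

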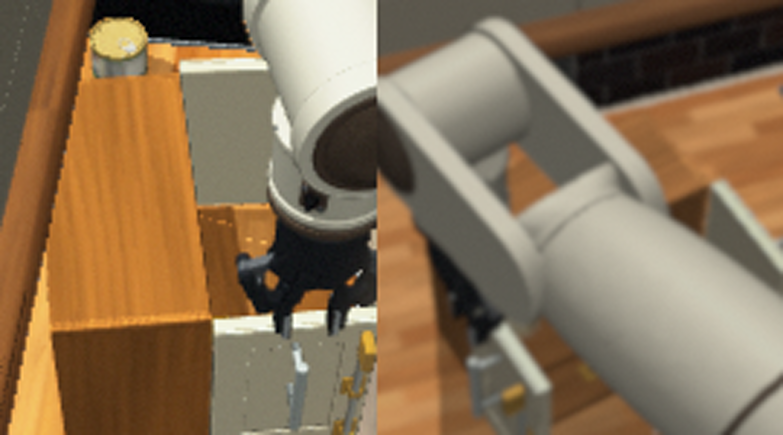

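The left door is square too (side view from (212, 320) out to the right), its bolt tab at (368, 350) is still up, and the gripper is clear above the door. I'll hand it in.

```bash
python3 -c "
from rig import finish_job
print(finish_job())"
```

```text
the job is handed in; nothing more can be done
None
```

I opened the right door to about square, lifted the bolt to its stop, then opened the left door to about square. I handed the job in at about 16 s with the gripper clear; nothing else appeared disturbed in the pictures, but the arm hid part of the last ones.

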